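Lock the close-up lens into the microscope's bayonet nose

ROBOT

A 7-joint arm with a two-finger parallel gripper is mounted at the origin on the work surface. World frame = base frame: x ahead of the robot, y to its left, z up, the work surface at z = 0. Lengths are in mm, angles in rad, forces in N, time in s.
With the tool pointing down it reaches from about 400 to 850 mm from the base axis. Payload 4.5 kg.
Tool frame: the origin (TCP) lies at the very end of the fingers, on their centre line; the grasp point (between the pads) lies tcp_to_grasp behind it (tcp_to_grasp is the distance from the TCP to the grasp point, in mm); z points along the fingers, y is the direction in which the jaws open and shut (so a half turn about z gives the same grasp; the last joint's range is limited). The gripper opens to 85 mm and grips with 20 to 120 N. Pads are 22 mm wide; open, the fingers measure 114 mm over their backs; the gripper's body (76 mm by 85 mm) begins 54 mm behind the grasp point. The pads swing forward as they close: fully open they stand 13 mm farther back than shut.
Start: joints at [-1.113, 0.689, -0.195, 1.565, 0.157, 0.902, -0.215], TCP at [257.001, 569.741, 231.317] pointing down, gripper open.
Joint ranges: [-3.01, 3.01], [-0.46, 2.08], [-1.47, 1.51], [0.13, 2.56], [-1, 4.14], [0.04, 2.09], [-2.66, 2.66]. Speed limits (rad/s): [2.57, 2.57, 3.14, 3.14, 3.14, 3.14, 3.14].

INTERFACE

Orientations are given as a unit quaternion [w, x, y, z].
In Python, from workcell import * gives the robot as it stands. The module is installed in compiled form; this text tells all that it offers.
- The arm moves only by the tool drive_tool, never from a script. Its argument "increments" is a list of rows, each a list of 3 entries, a list of its own where there are three numbers: the shift along the world's x, y, z in units of 50 cm (1.0 is 50 cm), then the turn, a rotation vector about the world's x, y, z in units of 30 degrees (1.0 is 30 degrees), then the opening, from -1 (shut) to 1 (fully open), so that 0 is half open. A call has 1 to 8 rows; each row shifts and turns the commanded pose from where the row before left it; what a row does not reach is not made up. A row lasts 1/10 s, in which the tool goes at most 50 mm and 8.59 degrees, less where a joint would pass 70% of its speed; a pose out of reach is approached as far as the arm can. A call with a number of a shift or a turn outside -1 to 1 is refused whole. A call with a gripper value outside its range is refused whole. The fingers move at their own pace and stop on an object; "grip_force" is the grip in N (left out, the last holds). Time passes only in rows, so rows that do not move let the fingers close. It gives the time, the measured TCP pose, the force and the opening at its end, in the units of the state.
- state(): the state, without advancing time (a new reading comes with each control period).
- grab_frame(name): name is "scene" or "side" or "wrist"; returns a dict with "image" (400x640x3 uint8, red, green, blue), "range_z" (400x640 float32, mm along the optical axis (not along the pixel's ray), 0 where there is no reading), "fx", "fy", "cx", "cy" (pixels), "k1" (the pictures are not rectified: a ray, as slopes to the right and down, at radius r is drawn at 1 + k1 r^2 times it, then the intrinsics apply), "world_from_camera" (4x4, takes a point from camera to world coordinates). Camera axes: x right, y down, z forward; pixel columns grow to the right and rows downward; lengths in mm; the calibration is good to about 2 mm. A picture is of the moment at which its call begins.
- job_done(): hands the job in, once; it reports no verdict.
The state is a dict: "time_s": time; "q": joint angles; "joint_velocities": joint speeds; "effort": joint torques, N m; "tcp_pos": TCP position; "eef_rot": TCP orientation; "force": force on the tool from outside, world axes, zero at the start; "ft_torque": the same for the moment, N m; "grip_width": opening from 0.0 (shut) to 1.0 (fully open).
Only numpy, scipy, OpenCV 4.12 (cv2) and the standard library are available. Lean on these libraries where they do the work, as an engineer would, in place of code of your own. Each camera call takes 0.05 s, during which the arm holds its last target.

TASK

Pick up the close-up lens unit by its black handle, fit it from below into the nose of the boom microscope, and turn it counterclockwise (seen from above) past the hump until you feel the stop; then let it settle down into the locking pockets and let go, so that it hangs level and locked. The slots are not exactly where they look, so feel for them gently: never force the lens or jolt the microscope, and leave everything else where it stands.

Things in the scene. Friction and masses are not known exactly. Their poses are not given: they have to be found in the camera images.
- lens_unit: The loose lens unit, 0.2 to 0.35 kg, standing on the table: aluminium barrel 60 mm across, 38 mm high, with a blue band. Origin at the centre of its underside, z up along the barrel. A flat black handle runs along its -x axis out to 175 mm from the barrel axis, 14 mm thick (along y), 26 mm tall (14 to 40 mm above the underside).
- handle (a point): Middle of the gripping zone of the lens unit's handle, 135 mm from the barrel axis, 27 mm above the underside; axes as lens_unit. Gripped here, a gripper pointing down stays clear of the microscope head.
- lugs (a point): On the lens unit's axis, level with the lower faces of its three brass lugs, 58 mm above the underside. The lugs are 5 mm thick, 13 mm wide and reach out to 36 mm from the axis; one points along the handle (-x), the others 120 degrees either side. The neck they sit on is 51 mm across and tapers above them to 41 mm at the top, 75 mm above the underside.
- scope: The boom microscope, fixed to the table; origin on the table top under the optical axis, z up. White base plate 240 x 420 mm, 16 mm thick, from 80 mm on the +y side to 340 mm on the -y side of the axis; post at y = -250 mm, boom at 315 mm height. Its -x side is open for the handle; the eyepieces are on the +x side.
- head (a point): Centre of the underside of the microscope head, 240 mm above the table: a cylinder 92 mm across up to 320 mm, above it a body 100 mm wide up to 435 mm. Below it hangs the nose on a spring: the nose gives way upward by up to 8 mm, starting at 4 N and rising 0.9 N per mm, and comes down again by itself.
- nose (a point): Centre of the nose ring's lower face, 195 mm above the table, axes as scope. Ring 86 mm across, bore 76 mm; three brass ledges reach inward, leaving a 56 mm bore and three entry gaps 36 degrees wide, 120 degrees apart (a lug takes 23 degrees). Lugs outside the gaps meet the ledges' flat lower faces, level with this point; in the gaps they rise until the lugs' lower faces are 11 mm above it.
- gap (a point): Nominal middle of an entry gap, on the nose ring's lower face, 33 mm from the axis, at 25 degrees from scope's -x axis towards +y. With the handle over it (unit's yaw = scope's yaw - 25 degrees) the three lugs face the gaps; but the ring is clocked by up to 20 degrees either way, not measured: it must be felt. A solid wall closes the gap's clockwise side (from above).
- pocket (a point): Nominal middle of a locking pocket's floor, 33 mm from the axis, 5 mm above the nose ring's lower face, 50 degrees counterclockwise (from above) of the gap and clocked with it. Between them is a hump 16 degrees wide, 8 mm above the lower face. The pocket is 32 degrees wide; a solid stop ends it, met about 4 degrees past its middle. Locked, the unit hangs by its own weight, lugs on the pocket floors.
- dish: Clear shallow dish, 84 mm across and 14 mm high, on the microscope's base plate under the nose; origin at the centre of its underside; leave alone
- slide_box: Blue slide box 90 x 170 x 33 mm; origin at the centre of its underside; leave alone
- oil_bottle: Small amber bottle, 34 mm across, 75 mm high; origin at the centre of its underside; leave alone
- objective_can: Clear jar with a yellow cap, 42 mm across, 60 mm high; origin at the centre of its underside; leave alone
- dust_cap: Flat black round cap, 62 mm across, 16 mm high; origin at the centre of its underside; leave alone
- lens_brush: Lens brush about 150 mm long lying on the table; leave alone
- mouse: Black computer mouse 110 x 62 x 32 mm; origin at the centre of its underside; leave alone

How it is judged:
By the outcome, as a careful person would: the job done as asked, in the order asked, and still so for the second after the job is handed in, with the robot touching nothing.
It also fails if it takes over 72 s, if anything falls off the work surface, if the arm or the gripper's body presses on something with over 40 N, if the wrist force passes 120 N, or if a joint passes its speed limit or range.

## Working session

There is one attempt and no reset: what is moved stays moved. The work goes in short steps, Python scripts to look and compute and a tool call to move; the robot and the scene stay as the last step left them, time stands still between calls to the robot, and variables do not carry over. Pictures are saved under pics/ and viewed, and the job is handed in when it is done.

Besides the shell and the picture viewer there is one more tool, called after "Emit:" as name(argument=value, ...) on one line, values as JSON. drive_tool: Moves the arm, as the interface text tells. Its arguments: {"type":"object","properties":{"increments":{"type":"array"},"grip_force":{"type":"number"}},"required":["increments"]}

```bash
mkdir -p pics
cat > h.py <<'E'
from workcell import *
import numpy as np, cv2
def grab(n,fn=None):
    f=grab_frame(n)
    np.savez('/tmp/%s.npz'%n,**{k:np.array(v) for k,v in f.items()})
    if fn: cv2.imwrite('pics/'+fn,f['image'][:,:,::-1])
    return f
def load(n): 
    d=np.load('/tmp/%s.npz'%n); return {k:(d[k] if d[k].ndim else d[k].item()) for k in d}
def ray(f,u,v):
    K=np.array([[f['fx'],0,f['cx']],[0,f['fy'],f['cy']],[0,0,1.]])
    u=np.atleast_1d(u).astype(float);v=np.atleast_1d(v).astype(float)
    xd=np.c_[(u-f['cx'])/f['fx'],(v-f['cy'])/f['fy']]; x=xd.copy()
    for _ in range(20): x=xd/(1+f['k1']*(x**2).sum(1,keepdims=True))
    T=np.array(f['world_from_camera']); d=np.c_[x,np.ones(len(x))]
    return T[:3,3], d@T[:3,:3].T
def plane(f,u,v,z):
    o,d=ray(f,u,v); return o+d*((z-o[2])/d[:,2])[:,None]
def depthpt(f,u,v):
    o,d=ray(f,u,v); z=f['range_z'][np.atleast_1d(v).astype(int),np.atleast_1d(u).astype(int)]
    return o+d*z[:,None]
def cloud(f):
    v,u=np.mgrid[:400,:640]; P=depthpt(f,u.ravel(),v.ravel()).reshape(400,640,3)
    P[f['range_z']<=0]=np.nan; return P
def st():
    s=state(); print({k:np.round(s[k],3).tolist() for k in s}); return s
E
python3 - <<'E'
from h import *
for n in ["scene","side","wrist"]:
    f=grab(n,n+'0.png'); print(n,f['fx'],f['cx'],f['cy'],f['k1'],np.round(f['world_from_camera'],3).tolist())
st()
E
```

```text
scene 380.58455139752067 319.28463062157533 195.86332313554888 0.009230548151834078 [[-0.407, 0.529, -0.745, 1356.383], [0.914, 0.233, -0.334, 324.167], [-0.003, -0.816, -0.578, 787.358], [0.0, 0.0, 0.0, 1.0]]
side 363.8445754569333 322.3518769884079 190.79371782034403 -0.003923021476752413 [[0.789, -0.325, 0.521, 34.553], [-0.614, -0.417, 0.67, -660.545], [-0.001, -0.848, -0.529, 675.102], [0.0, 0.0, 0.0, 1.0]]
wrist 324.3502057484367 317.78807161396753 198.84231875008354 -0.007764872852688062 [[0.411, 0.881, 0.236, 196.045], [0.912, -0.397, -0.108, 596.056], [-0.001, 0.259, -0.966, 373.023], [0.0, 0.0, 0.0, 1.0]]
{'time_s': 0.15, 'q': [-1.113, 0.69, -0.195, 1.566, 0.157, 0.902, -0.215], 'joint_velocities': [-0.0, -0.003, 0.001, -0.004, 0.002, -0.001, -0.0], 'effort': [-0.001, -53.994, -1.268, -15.872, 0.009, 0.007, 0.0], 'tcp_pos': [256.844, 569.274, 230.698], 'eef_rot': [-0.0, 0.21, 0.978, -0.001], 'force': [-0.564, -0.446, 0.121], 'ft_torque': [0.027, 0.01, 0.04], 'grip_width': 0.999}
```

View pics/scene0.png

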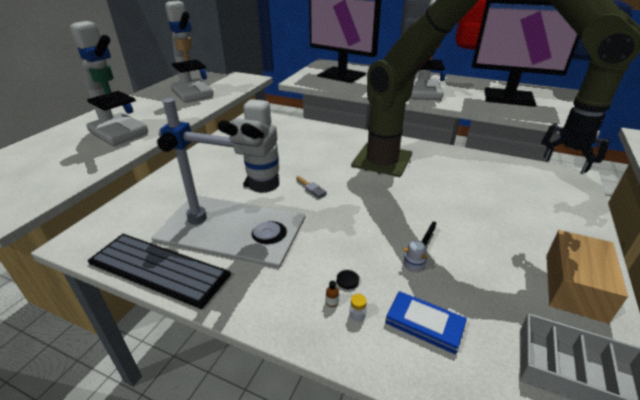

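View pics/side0.png

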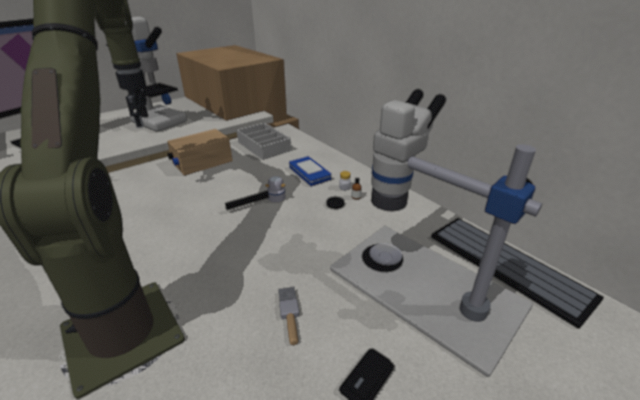

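View pics/wrist0.png

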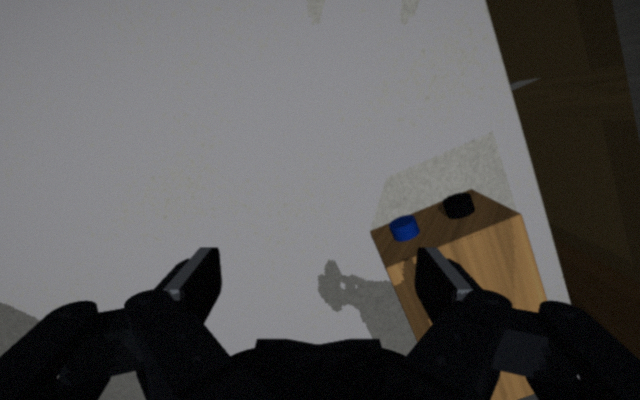

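The scene view shows the lens unit at about (415,255) with its handle running to (433,225). The scope head is at (262,165), the nose at (262,183) and the dish at (268,232). Next I'll measure them using depth.

Run:
```python
from h import *
for n,box in (("scene",(395,440,215,275)),("side",(220,290,172,212))):
    f=load(n);P=cloud(f);u0,u1,v0,v1=box
    Q=P[v0:v1,u0:u1].reshape(-1,3);I=f['image'][v0:v1,u0:u1].reshape(-1,3).astype(int)
    ok=(Q[:,2]>8)
    print(n,'table z',np.nanmedian(Q[~ok,2]))
    h=ok&(I.max(1)<45); Hh=Q[h&(Q[:,2]>25)]
    print('handle',h.sum(),np.nanmin(Q[h],0),np.nanmax(Q[h],0))
    c=Hh.mean(0); U,S,V=np.linalg.svd((Hh-c)[:,:2],full_matrices=False); t=(Hh-c)[:,:2]@V[0]
    print('centroid',c,'dir',V[0],t.min(),t.max(), 'end',c[:2]+V[0]*t.min(),c[:2]+V[0]*t.max())
    top=Q[Q[:,2]>50]; print('top',len(top),top.mean(0) if len(top) else 0, top.min(0),top.max(0))
    bar=Q[ok&(I.max(1)>60)&(Q[:,2]<36)&(Q[:,2]>10)]; 
    # circle fit radius 30
    from scipy.optimize import least_squares
    r=least_squares(lambda p:np.hypot(bar[:,0]-p[0],bar[:,1]-p[1])-30,top.mean(0)[:2],loss='soft_l1'); print('bar fit',r.x,len(bar),np.abs(r.fun).mean())
# scope
for n in("scene","side"):
    f=load(n);P=cloud(f)
    u0,u1,v0,v1=(225,290,130,195) if n=="scene" else (360,420,140,212)
    Q=P[v0:v1,u0:u1].reshape(-1,3);
    for lo,hi,r in ((197,225,43),(245,290,46)):
        B=Q[(Q[:,2]>lo)&(Q[:,2]<hi)]
        B=B[np.hypot(*(B[:,:2]-np.median(B[:,:2],0)).T)<60]
        v=np.array(f['world_from_camera'])[:2,2]; v=v/np.linalg.norm(v)
        rr=least_squares(lambda p:np.hypot(B[:,0]-p[0],B[:,1]-p[1])-r,np.median(B[:,:2],0)+v*30,loss='soft_l1',f_scale=2)
        print(n,lo,len(B),rr.x,np.abs(rr.fun).mean(),np.median(B,0))
    L=P.reshape(-1,3); print
```

```text
scene table z 0.9035364886566981
handle 99 [384.06568652 259.03351224  18.09327321] [510.82916689 277.88999918  63.01238518]
centroid [438.54776854 269.08376339  39.37859954] dir [ 0.99355015 -0.11339358] -54.473469517265144 72.44221304659222 end [384.42564488 275.26070536] [510.52273998 260.86928118]
top 306 [555.18882962 253.72191941  69.13283386] [506.3714469  220.02484663  50.02152649] [572.48272071 284.66279415  80.00379939]
bar fit [543.51215371 252.80060603] 156 8.207385719503938
side table z 1.9778008927675046
handle 259 [373.78546258 247.49108254  17.33638477] [514.83501451 271.65699652  44.3322067 ]
centroid [443.44976175 258.2449867   34.40287436] dir [-0.99343719  0.11437893] -71.80731284843984 70.08104548728892 end [514.78581716 250.03174275] [373.82864454 266.26078204]
top 199 [539.77101332 240.93931642  68.34705285] [511.46251822 217.43408144  50.07062071] [569.27870068 271.68667742  79.293923  ]
bar fit [545.29804529 252.71257008] 137 20.35142547537458
scene 197 277 [ 600.96456111 -185.54085546] 1.0082033325675774 [ 635.49484759 -162.64304235  211.98298054]
scene 245 494 [ 601.27334203 -185.4607467 ] 1.1077429412777746 [ 638.44228624 -160.15081633  268.81975958]
side 197 386 [ 603.17348504 -186.33008669] 0.7702477396132047 [ 570.0268224  -213.96769552  211.98462046]
side 245 714 [ 602.95380494 -186.30228929] 0.8560875463451969 [ 568.60843978 -216.6308702   268.34962398]
```

Run:
```python
from h import *
for n,b in(("scene",(140,320,190,265)),("side",(320,540,225,380))):
    f=load(n);P=cloud(f);u0,u1,v0,v1=b
    m=np.zeros((400,640),bool); m[v0:v1,u0:u1]=True
    m&=(np.abs(P[:,:,2]-16)<5)
    lab=cv2.connectedComponentsWithStats(m.astype(np.uint8))
    k=1+np.argmax(lab[2][1:,4]); Q=P[lab[1]==k]
    r=cv2.minAreaRect(Q[:,:2].astype(np.float32)); print(n,len(Q),np.median(Q[:,2]),r,cv2.boxPoints(r).tolist())
    # post: z 60..200 inside region
    im=f['image'][v0-80 if n=='scene' else 140:v1,u0:u1]
f=load('scene')
cv2.imwrite('pics/s_crop.png',cv2.resize(f['image'][80:280,130:450,::-1],None,fx=2.5,fy=2.5,interpolation=cv2.INTER_CUBIC))
f=load('side')
cv2.imwrite('pics/d_crop.png',cv2.resize(f['image'][150:390,200:520,::-1],None,fx=2.5,fy=2.5,interpolation=cv2.INTER_CUBIC))
```

```text
scene 5800 16.161351925759448 ((619.7189331054688, -314.21661376953125), (243.75616455078125, 423.2508239746094), 7.964401721954346) [[469.6941223144531, -121.51962280273438], [528.3387451171875, -540.6879272460938], [769.7437744140625, -506.9136047363281], [711.09912109375, -87.74530029296875]]
side 11997 17.10941418210814 ((620.80078125, -315.04656982421875), (243.62384033203125, 421.40576171875), 7.911207675933838) [[471.14739990234375, -123.11502838134766], [529.1489868164062, -540.5100708007812], [770.4541625976562, -506.9781188964844], [712.4525756835938, -89.58306884765625]]
```

Run:
```python
from h import *
from scipy.optimize import least_squares
for n in("scene","side"):
    f=load(n);P=cloud(f).reshape(-1,3); I=f['image'].reshape(-1,3).astype(int)
    near=np.hypot(P[:,0]-547,P[:,1]-250)<42
    v=np.array(f['world_from_camera'])[:2,2]; v=v/np.linalg.norm(v)
    for lo,hi,r in((6,36,30),(42,56,25.5)):
        B=P[near&(P[:,2]>lo)&(P[:,2]<hi)&(I.max(1)>45)]
        rr=least_squares(lambda p:np.hypot(B[:,0]-p[0],B[:,1]-p[1])-r,np.median(B[:,:2],0)+v*20,loss='soft_l1',f_scale=1.5)
        print(n,lo,len(B),rr.x,np.median(np.abs(rr.fun)))
    for z in (62,75):
        T=P[near&(abs(P[:,2]-z)<3)]; print(z,len(T),T.mean(0),T.min(0),T.max(0))
    H=P[(I.max(1)<50)&(P[:,0]>360)&(P[:,0]<515)&(abs(P[:,1]-262)<30)&(P[:,2]>37)&(P[:,2]<44)]
    c=np.polyfit(H[:,0],H[:,1],1);print('top handle',len(H),H.min(0),H.max(0),'y at 414, 548',np.polyval(c,[414,548]),np.degrees(np.arctan(c[0])))
```

```text
scene 6 167 [543.74214273 252.71891183] 0.8075514275221458
scene 42 67 [544.04872831 252.86846948] 0.8469021104777354
62 66 [561.6901794  254.92107846  62.52183689] [506.3714469  220.02484663  59.13145196] [572.48272071 284.66279415  64.93257859]
75 131 [547.91533317 253.81287405  75.61767722] [523.53224739 231.76347969  72.03209896] [567.60859004 274.36730853  77.96000899]
top handle 81 [384.06568652 258.04673791  37.42528861] [488.5893311  277.50711709  43.8270954 ] y at 414, 548 [270.96163828 255.35110385] -6.644807399743669
side 6 132 [546.92408658 252.33769843] 1.0525616769139834
side 42 63 [546.41876551 252.74181477] 1.2920259198635726
62 29 [538.02377143 235.42946866  61.97811921] [511.46251822 217.43408144  59.04904941] [569.27870068 260.90550487  64.60300704]
75 64 [543.15800054 245.88404833  76.09732243] [523.06476187 228.26833034  72.36586966] [564.87489654 271.68667742  77.94919226]
top handle 81 [373.78546258 248.62454227  37.03746583] [514.22238285 271.65699652  43.83550798] y at 414, 548 [261.67197741 247.80641488] -5.907619073385108
```

View pics/s_crop.png

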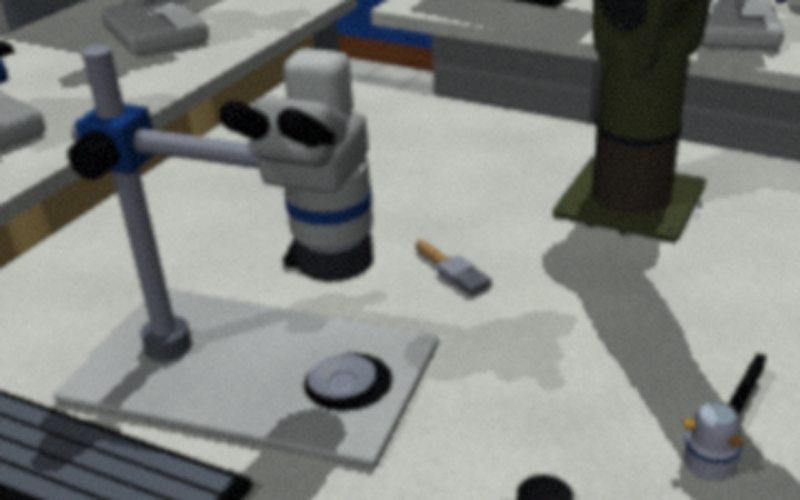

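View pics/d_crop.png

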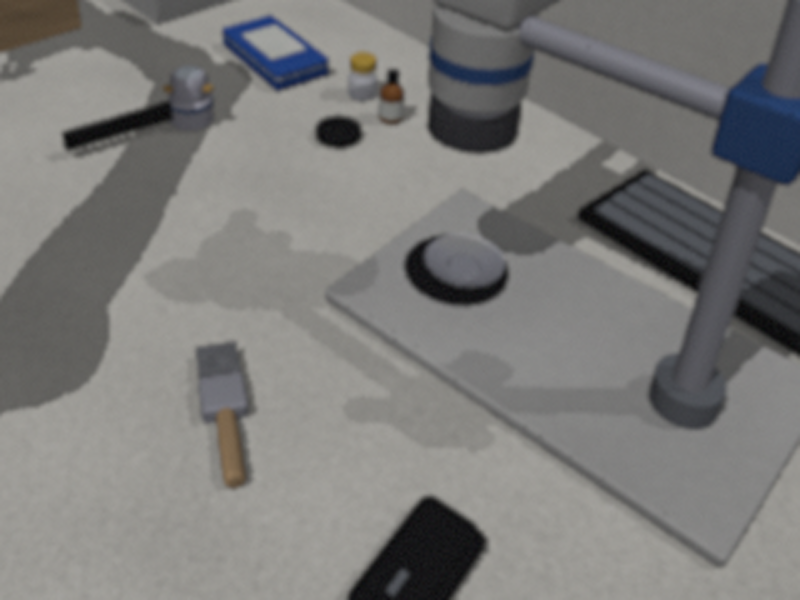

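Emit:
drive_tool(increments=[[[0.044, -0.086, -0.02], [0, 0, 0.085], 1], [[0.044, -0.086, -0.02], [0, 0, 0.085], 1], [[0.044, -0.086, -0.02], [0, 0, 0.085], 1], [[0.044, -0.086, -0.02], [0, 0, 0.085], 1], [[0.044, -0.086, -0.02], [0, 0, 0.085], 1], [[0.044, -0.086, -0.02], [0, 0, 0.085], 1], [[0.044, -0.086, -0.02], [0, 0, 0.085], 1], [[0, 0, 0], [0, 0, 0], 1]], grip_force=110)

```text
time_s: 0.95
tcp_pos: [413.8, 259.0, 159.7]
eef_rot: [-0.001, 0.062, 0.998, -0.004]
force: [-0.0, -0.2, -0.5]
grip_width: 0.995
```

Run:
```python
from h import *
f=grab('wrist','wrist1.png'); st(); print(tcp_to_grasp)
```

```text
{'time_s': 1.0, 'q': [-0.484, 0.641, -0.288, 2.032, 0.353, 0.519, 0.423], 'joint_velocities': [-0.077, -0.009, -0.072, -0.04, -0.021, -0.013, -0.015], 'effort': [2.653, -44.552, -0.604, -8.881, 0.231, 0.227, 0.163], 'tcp_pos': [412.51, 263.8, 160.403], 'eef_rot': [-0.001, 0.06, 0.998, -0.002], 'force': [-0.118, 1.084, 0.104], 'ft_torque': [0.025, -0.028, -0.015], 'grip_width': 0.998}
18.700000000000003
```

View pics/wrist1.png

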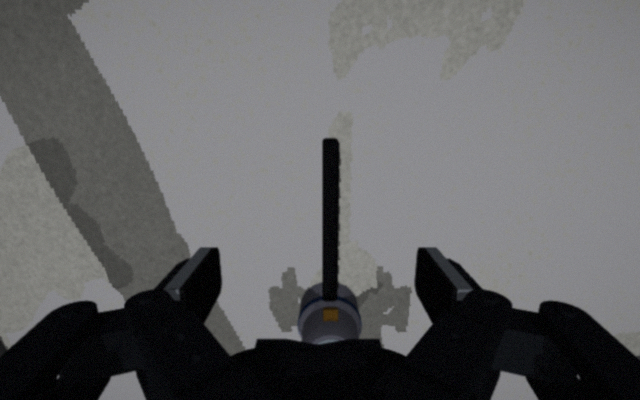

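The handle is at columns 323–340, from (331,140) down to the barrel at (331,315). Its lug shows at (331,314).

Run:
```python
from h import *
f=load('wrist'); g=f['image'].max(2)
s=state(); print(s['tcp_pos'],s['eef_rot'])
pts=[]
for v in range(150,285,5):
    c=np.where(g[v,300:360]<40)[0]+300
    P=plane(f,[c.min()-.5,c.max()+.5],[v,v],40); pts.append((P[0]+P[1])/2)
    if v%20==10: print(v,c.min(),c.max(),P[:,:2].round(1).tolist(),depthpt(f,(c.min()+c.max())//2,v).round(1))
pts=np.array(pts);k=np.polyfit(pts[:,0],pts[:,1],1);print(np.degrees(np.arctan(k[0])),np.polyval(k,[411,545]))
r=np.where(g[120:200,331]<40)[0]+120; print('end',plane(f,331,r.min(),40))
m=(f['image'][:,:,0].astype(int)-f['image'][:,:,2]>60);m[:290]=0; v,u=np.where(m); print('lug',len(u),u.mean(),v.mean(),plane(f,u.mean(),v.mean(),63))
q=s['eef_rot'];w,x,y,z=q; print('tool y yaw',np.degrees(np.arctan2(1-2*x*x-2*z*z,2*(x*y-w*z))))
```

```text
[412.51039053 263.79958001 160.40264753] [-5.24450500e-04  6.02855192e-02  9.98179069e-01 -1.98186743e-03]
150 323 338 [[377.4, 266.0], [378.9, 278.7]] [[378.1 272.   39.8]]
170 323 338 [[393.5, 264.0], [395.1, 277.0]] [[394.3 270.1  39.8]]
190 323 338 [[410.2, 262.0], [411.8, 275.2]] [[411.1 268.2  39.2]]
210 323 338 [[427.4, 259.9], [429.1, 273.3]] [[428.2 266.2  39.9]]
230 323 337 [[445.2, 257.7], [446.8, 270.5]] [[446.2 264.1  39.4]]
250 323 337 [[463.7, 255.5], [465.3, 268.5]] [[464.3 262.   40.4]]
270 323 337 [[482.8, 253.2], [484.4, 266.4]] [[483.4 259.8  40.4]]
-6.9511762096320435 [268.41434967 252.0771141 ]
end [[369.52365539 273.74844747  40.        ]]
lug 0 nan nan [[nan nan nan]]
tool y yaw 83.08767554573264<stdin>:11: RuntimeWarning: Mean of empty slice.
  ret = ret.dtype.type(ret / rcount)
```

Emit:
drive_tool(increments=[[[0, 0, -0.07], [0, 0, 0], 1], [[0, 0, -0.07], [0, 0, 0], 1], [[0, 0, -0.07], [0, 0, 0], 0.5], [[0, 0, -0.05], [0, 0, 0], 0.3], [[0, 0, -0.03], [0, 0, 0], 0], [[0, 0, -0.012], [0, 0, 0], 0], [[0, 0, 0], [0, 0, 0], 0], [[0, 0, 0], [0, 0, 0], 0]])

```text
time_s: 1.8
tcp_pos: [411.2, 269.6, 10.9]
eef_rot: [0.0, 0.056, 0.998, 0.001]
force: [-0.3, -0.3, -0.1]
grip_width: 0.501
```

Run:
```python
from h import *
f=grab('wrist','wrist2.png'); st()
```

```text
{'time_s': 1.85, 'q': [-0.626, 0.921, -0.079, 2.101, 0.48, 0.135, 0.309], 'joint_velocities': [0.006, -0.005, 0.001, 0.002, 0.001, -0.002, -0.0], 'effort': [-0.238, -49.592, 0.44, -2.457, -0.001, -0.002, -0.001], 'tcp_pos': [411.361, 269.48, 11.165], 'eef_rot': [0.001, 0.056, 0.998, 0.001], 'force': [-0.825, 0.559, -0.279], 'ft_torque': [0.042, 0.007, 0.016], 'grip_width': 0.498}
```

View pics/wrist2.png

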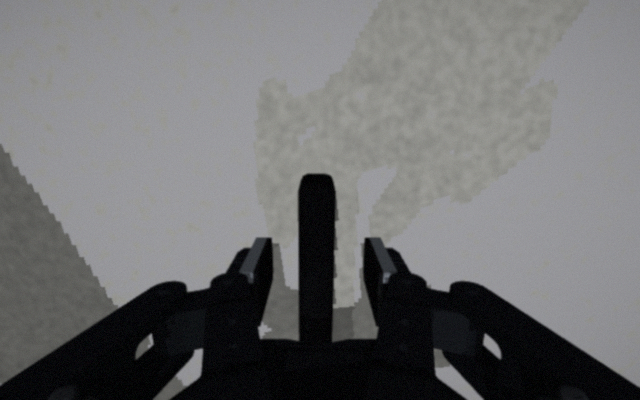

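Emit:
drive_tool(increments=[[[0, 0, -0.004], [0, 0, 0], -0.3], [[0, 0, 0], [0, 0, 0], -0.5], [[0, 0, 0], [0, 0, 0], -1], [[0, 0, 0], [0, 0, 0], -1], [[0, 0, 0], [0, 0, 0], -1], [[0, 0, 0], [0, 0, 0], -1], [[0, 0, 0], [0, 0, 0], -1]])

```text
time_s: 2.55
tcp_pos: [411.2, 268.6, 8.4]
eef_rot: [0.0, 0.056, 0.998, -0.0]
force: [-0.6, -1.8, 3.6]
grip_width: 0.146
```

Run:
```python
from h import *
f=grab('side','side2.png'); st()
```

```text
{'time_s': 2.6, 'q': [-0.627, 0.926, -0.075, 2.101, 0.481, 0.13, 0.308], 'joint_velocities': [0.001, -0.001, 0.001, -0.001, 0.001, -0.0, -0.0], 'effort': [-0.363, -48.679, 0.006, -2.524, 0.071, -0.201, 0.114], 'tcp_pos': [411.145, 268.546, 8.428], 'eef_rot': [0.0, 0.056, 0.998, -0.0], 'force': [0.535, -0.91, 3.236], 'ft_torque': [-0.229, -0.28, -0.114], 'grip_width': 0.144}
```

Emit:
drive_tool(increments=[[[0, 0, 0.01], [0, 0, 0], -1], [[0, 0, 0.02], [0, 0, 0], -1], [[0, 0, 0.04], [0, 0, 0], -1], [[0, 0, 0.05], [0, 0, 0], -1], [[0, 0, 0.05], [0, 0, 0], -1], [[0, 0, 0.03], [0, 0, 0], -1], [[0, 0, 0], [0, 0, 0], -1], [[0, 0, 0], [0, 0, 0], -1]])

```text
time_s: 3.4
tcp_pos: [410.7, 268.5, 108.4]
eef_rot: [-0.0, 0.056, 0.998, 0.0]
force: [0.2, -0.1, -3.1]
grip_width: 0.146
```

Run:
```python
from h import *
f=grab('side','side3.png'); st()
f=grab('scene','scene3.png');grab('wrist','wrist3.png')
a=load('side')['image'][100:240,150:350,::-1]; b=f['image'][160:300,330:530,::-1]
cv2.imwrite('pics/c3.png',np.vstack([cv2.resize(x,None,fx=2,fy=2,interpolation=cv2.INTER_CUBIC) for x in (a,b)]))
```

```text
{'time_s': 3.45, 'q': [-0.53, 0.734, -0.231, 2.07, 0.422, 0.383, 0.361], 'joint_velocities': [-0.008, 0.018, 0.005, 0.001, -0.001, 0.0, -0.001], 'effort': [0.132, -49.476, -1.46, -7.745, 0.138, -0.147, 0.004], 'tcp_pos': [410.487, 268.293, 107.825], 'eef_rot': [-0.001, 0.056, 0.998, -0.0], 'force': [-0.08, 0.299, -3.952], 'ft_torque': [0.007, 0.365, 0.039], 'grip_width': 0.147}
```

View pics/c3.png

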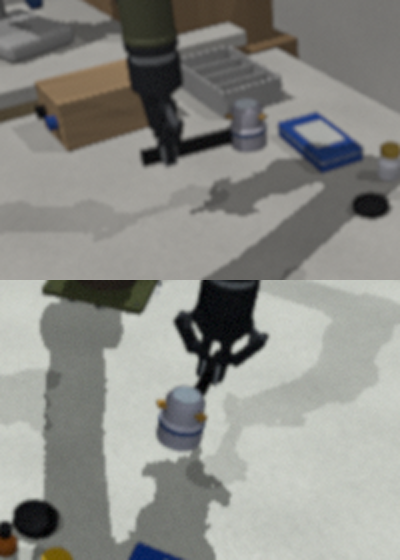

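```bash
cat > unit.py <<'E'
from h import *
from scipy.optimize import least_squares
def unit(n,ax,lift):
    # ax approx axis xy, lift = underside z ; fit barrel & neck circles
    f=load(n);P=cloud(f).reshape(-1,3); I=f['image'].reshape(-1,3).astype(int)
    near=np.hypot(P[:,0]-ax[0],P[:,1]-ax[1])<40
    out=[]
    for lo,hi,r in((4,36,30),(42,56,25.5)):
        B=P[near&(P[:,2]>lift+lo)&(P[:,2]<lift+hi)&(I.max(1)>45)]
        rr=least_squares(lambda p:np.hypot(B[:,0]-p[0],B[:,1]-p[1])-r,ax,loss='soft_l1',f_scale=1.5)
        out.append((len(B),rr.x.round(1).tolist(),round(np.median(np.abs(rr.fun)),2)))
    T=P[near&(abs(P[:,2]-lift-75)<6)&(np.hypot(P[:,0]-ax[0],P[:,1]-ax[1])<18)]
    A=np.c_[T[:,0]-ax[0],T[:,1]-ax[1],np.ones(len(T))]; c=np.linalg.lstsq(A,T[:,2],rcond=None)[0] if len(T)>5 else None
    print(n,out,'top',len(T),c)
E
python3 - <<'E'
from unit import *
for n in('scene','side'): unit(n,np.array([544.,252]),100)
for n in ('side','scene'):
    f=load(n);P=cloud(f).reshape(-1,3); I=f['image'].reshape(-1,3).astype(int)
    m=(I.max(1)<45)&(P[:,2]>108)&(P[:,2]<146)
    for lo,hi in((370,385),(385,400),(440,460),(460,480),(480,500),(500,512)):
        k=m&(P[:,0]>lo)&(P[:,0]<hi)&(abs(P[:,1]-(268.4-(P[:,0]-411)*.122))<12); 
        if k.sum(): print(n,lo,k.sum(),np.percentile(P[k,2],[2,50,95,100]).round(1))
E
```

```text
scene [(216, [543.2, 253.3], np.float64(0.79)), (69, [543.3, 253.2], np.float64(0.79))] top 96 [-2.14137818e-02  9.09298512e-03  1.74307388e+02]
side [(160, [546.4, 253.3], np.float64(1.03)), (63, [546.9, 253.1], np.float64(0.97))] top 49 [ 6.87934578e-02 -1.83781106e-02  1.75986822e+02]
side 370 23 [122.6 131.7 140.4 141.2]
side 385 26 [121.4 131.2 140.8 141. ]
side 440 36 [120.7 130.9 140.3 140.7]
side 460 37 [120.9 129.9 139.5 140.5]
side 480 34 [121.9 129.9 139.1 140. ]
side 500 19 [122.9 130.9 139.1 141. ]
scene 370 1 [140.3 140.3 140.3 140.3]
scene 385 9 [137.3 139.7 140.4 140.5]
scene 440 23 [128.7 138.9 140.3 140.9]
scene 460 19 [129.  138.7 141.2 141.3]
scene 480 1 [138.4 138.4 138.4 138.4]
```

Emit:
drive_tool(increments=[[[0.008, -0.04, 0], [0, 0, -0.05], -1], [[0.016, -0.077, 0], [0, 0, -0.085], -1], [[0.016, -0.077, 0], [0, 0, -0.085], -1], [[0.016, -0.077, 0], [0, 0, -0.085], -1], [[0.016, -0.077, 0], [0, 0, -0.085], -1], [[0.016, -0.077, 0], [0, 0, -0.085], -1], [[0.016, -0.077, 0], [0, 0, -0.085], -1], [[0.016, -0.077, 0], [0, 0, -0.085], -1]])

```text
time_s: 4.35
tcp_pos: [470.5, -22.3, 107.4]
eef_rot: [-0.001, 0.224, 0.975, -0.0]
force: [1.3, 0.7, -3.6]
grip_width: 0.145
```

Emit:
drive_tool(increments=[[[0.016, -0.077, 0], [0, 0, -0.085], -1], [[0.012, -0.05, 0], [0, 0, -0.085], -1], [[0, -0.02, 0], [0, 0, 0], -1], [[0, 0, 0], [0, 0, 0], -1], [[0, 0, 0], [0, 0, 0], -1], [[0, 0, 0], [0, 0, 0], -1]])

```text
time_s: 4.95
tcp_pos: [484.8, -92.0, 108.2]
eef_rot: [-0.0, 0.264, 0.964, 0.001]
force: [-0.1, -0.5, -3.4]
grip_width: 0.144
```

```bash
cat >> h.py <<'E'
def yaw(s):
    w,x,y,z=s['eef_rot']; return np.degrees(np.arctan2(1-2*x*x-2*z*z,2*(x*y-w*z)))-90
S=np.array([602.2,-186.0]); R=135.
def info(target=None,U=None):
    s=state(); Y=yaw(s); a=np.radians(Y); p=np.array(s['tcp_pos'])
    print('t',s['time_s'],'yaw %.2f'%Y,'axis',(p[:2]+R*np.array([np.cos(a),np.sin(a)])).round(1),'U %.2f'%(p[2]-8.4),'tcp',p.round(1),'q',np.round(s['q'],2),'F',np.round(s['force'],1),'T',np.round(s['ft_torque'],2),s['grip_width'])
    if target is not None:
        b=np.radians(target); t=S-R*np.array([np.cos(b),np.sin(b)]); d=t-p[:2]
        print(' need shift units',(d/500).round(4),'turn',round((target-Y)/30,4))
        if U is not None: print(' z',round((U+8.4-p[2])/500,4))
E
python3 - <<'E'
from h import *
info(-32,118)
f=grab('side','side4.png'); g=grab('scene','scene4.png')
a=f['image'][120:270,280:480,::-1]; b=g['image'][80:260,180:380,::-1]
cv2.imwrite('pics/c4.png',np.hstack([cv2.resize(x,(400,int(x.shape[0]*2)),interpolation=cv2.INTER_CUBIC)[:300] for x in (a,b)]))
E
```

```text
t 4.95 yaw -30.66 axis [ 600.9 -160.8] U 99.76 tcp [484.8 -92.  108.2] q [ 0.25  0.74 -0.25  2.06  0.45  0.4   0.68] F [-0.1 -0.5 -3.4] T [0.19 0.35 0.05] 0.1441922221557522
 need shift units [ 0.0059 -0.045 ] turn -0.0445
 z 0.0365
```

View pics/c4.png

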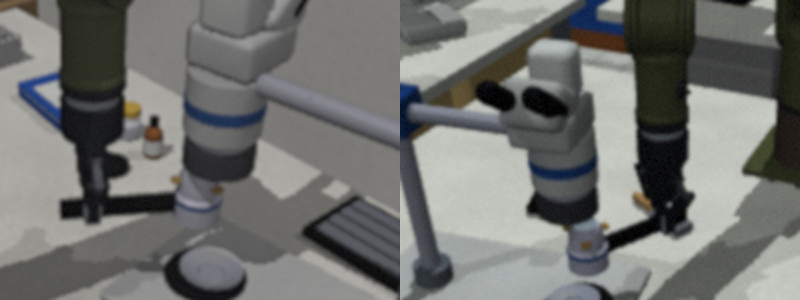

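Emit:
drive_tool(increments=[[[0.003, -0.02, 0], [0, 0, -0.022], -1], [[0.003, -0.025, 0], [0, 0, -0.022], -1], [[0, 0, 0.02], [0, 0, 0], -1], [[0, 0, 0], [0, 0, 0], -1], [[0, 0, 0], [0, 0, 0], -1]])

```text
time_s: 5.55
tcp_pos: [488.3, -116.7, 118.8]
eef_rot: [0.001, 0.277, 0.961, 0.0]
force: [-0.0, -0.8, -3.2]
grip_width: 0.143
```

Run:
```python
from unit import *
info(-32,130)
f=grab('side','side5.png'); g=grab('scene','scene5.png')
for n in('scene','side'): unit(n,np.array([602.,-186]),110)
for n in('scene','side'):
    f=load(n);P=cloud(f).reshape(-1,3);k=np.hypot(P[:,0]-602,P[:,1]+186)<55
    for lo,hi,r in ((200,230,43),(245,290,46)):
        B=P[k&(P[:,2]>lo)&(P[:,2]<hi)]
        rr=least_squares(lambda p:np.hypot(B[:,0]-p[0],B[:,1]-p[1])-r,[602,-186],loss='soft_l1',f_scale=2); print(n,lo,len(B),rr.x)
```

```text
t 5.55 yaw -32.21 axis [ 602.6 -188.6] U 110.43 tcp [ 488.3 -116.7  118.8] q [ 0.31  0.72 -0.28  2.03  0.44  0.44  0.72] F [-0.  -0.8 -3.2] T [ 0.21  0.33 -0.03] 0.14282344797670232
 need shift units [-0.0013  0.0044] turn 0.0069
 z 0.0391
scene [(190, [601.0, -187.9], np.float64(0.85)), (67, [601.3, -188.2], np.float64(0.84))] top 0 None
side [(245, [603.7, -188.9], np.float64(0.64)), (101, [603.3, -188.9], np.float64(0.96))] top 0 None
scene 200 355 [ 600.23474623 -186.03704352]
scene 245 499 [ 601.33850309 -185.37134971]
side 200 512 [ 603.7633802  -185.58742072]
side 245 718 [ 603.02790177 -186.38527087]
```

Emit:
drive_tool(increments=[[[-0.001, 0.005, 0], [0, 0, 0.007], -1], [[0, 0, 0.016], [0, 0, 0], -1], [[0, 0, 0.016], [0, 0, 0], -1], [[0, 0, 0.006], [0, 0, 0], -1], [[0, 0, 0], [0, 0, 0], -1], [[0, 0, 0], [0, 0, 0], -1]])

```text
time_s: 6.25
tcp_pos: [487.5, -114.4, 137.5]
eef_rot: [0.0, 0.276, 0.961, -0.0]
force: [-0.4, 1.1, -2.5]
grip_width: 0.146
```

```bash
python3 -c "
from h import *
info(-32,134)"
```

```text
t 6.25 yaw -32.01 axis [ 601.9 -186. ] U 129.07 tcp [ 487.5 -114.4  137.5] q [ 0.32  0.69 -0.3   2.02  0.42  0.49  0.73] F [-0.4  1.1 -2.5] T [ 0.23  0.32 -0.05] 0.14619457987566353
 need shift units [ 0.0005 -0.0001] turn 0.0002
 z 0.0099
```

Emit:
drive_tool(increments=[[[0, 0, 0.003], [0, 0, 0], -1], [[0, 0, 0.003], [0, 0, 0], -1], [[0, 0, 0.002], [0, 0, 0], -1], [[0, 0, 0.002], [0, 0, 0], -1], [[0, 0, 0], [0, 0, 0], -1]])

```text
time_s: 6.75
tcp_pos: [487.3, -114.2, 142.1]
eef_rot: [-0.0, 0.276, 0.961, 0.0]
force: [-0.2, 0.3, -6.3]
grip_width: 0.143
```

```bash
python3 -c "
from h import *
info(-32,132)"
```

```text
t 6.75 yaw -31.99 axis [ 601.8 -185.7] U 133.74 tcp [ 487.3 -114.2  142.1] q [ 0.33  0.68 -0.31  2.02  0.41  0.5   0.74] F [-0.2  0.3 -6.3] T [0.28 0.43 0.04] 0.1429897856379686
 need shift units [ 0.0008 -0.0005] turn -0.0004
 z -0.0035
```

Emit:
drive_tool(increments=[[[0, 0, 0.002], [0, 0, 0], -1], [[0, 0, 0.002], [0, 0, 0], -1], [[0, 0, 0], [0, 0, 0], -1]])

```text
time_s: 7.05
tcp_pos: [487.1, -114.2, 144.1]
eef_rot: [-0.0, 0.276, 0.961, 0.0]
force: [0.6, 0.4, -8.4]
grip_width: 0.145
```

```bash
python3 -c "
from h import *
info(-32,131)"
```

```text
t 7.05 yaw -31.99 axis [ 601.6 -185.7] U 135.69 tcp [ 487.1 -114.2  144.1] q [ 0.33  0.68 -0.31  2.02  0.41  0.5   0.74] F [ 0.6  0.4 -8.4] T [0.47 0.58 0.08] 0.14495382302208187
 need shift units [ 0.0012 -0.0006] turn -0.0005
 z -0.0094
```

Emit:
drive_tool(increments=[[[0, 0, -0.01], [0, 0, 0], -1], [[-0.0092, -0.0215, 0], [0, 0, 0.167], -1], [[-0.011, -0.021, 0], [0, 0, 0.167], -1], [[0, 0, 0], [0, 0, 0], -1], [[0, 0, 0.004], [0, 0, 0], -1], [[0, 0, 0.003], [0, 0, 0], -1], [[0, 0, 0.002], [0, 0, 0], -1], [[0, 0, 0], [0, 0, 0], -1]])

```text
time_s: 7.85
tcp_pos: [477.5, -135.2, 143.7]
eef_rot: [-0.0, 0.191, 0.982, 0.0]
force: [1.4, -1.0, -8.8]
grip_width: 0.146
```

```bash
python3 -c "
from h import *
info(-22,131);info(-12)"
```

```text
t 7.85 yaw -21.98 axis [ 602.7 -185.7] U 135.27 tcp [ 477.5 -135.2  143.7] q [ 0.41  0.68 -0.36  2.03  0.47  0.51  0.89] F [ 1.4 -1.  -8.8] T [ 0.07  0.55 -0.06] 0.14616099277675662
 need shift units [-0.0009 -0.0004] turn -0.0008
 z -0.0085
t 7.85 yaw -21.98 axis [ 602.7 -185.7] U 135.27 tcp [ 477.5 -135.2  143.7] q [ 0.41  0.68 -0.36  2.03  0.47  0.51  0.89] F [ 1.4 -1.  -8.8] T [ 0.07  0.55 -0.06] 0.14616099277675662
 need shift units [-0.0146 -0.0454] turn 0.3325
```

Still blocked at -22°, so I'll try -12°.

Emit:
drive_tool(increments=[[[0, 0, -0.0095], [0, 0, 0], -1], [[-0.0078, -0.0227, 0], [0, 0, 0.167], -1], [[-0.0065, -0.0227, 0], [0, 0, 0.166], -1], [[0, 0, 0], [0, 0, 0], -1], [[0, 0, 0.004], [0, 0, 0], -1], [[0, 0, 0.003], [0, 0, 0], -1], [[0, 0, 0.002], [0, 0, 0], -1], [[0, 0, 0], [0, 0, 0], -1]])

```text
time_s: 8.65
tcp_pos: [470.2, -157.6, 143.5]
eef_rot: [-0.0, 0.104, 0.995, 0.0]
force: [1.0, -0.3, -6.6]
grip_width: 0.146
```

```bash
python3 -c "
from h import *
info(-12,131);info(-2)"
```

```text
t 8.65 yaw -11.96 axis [ 602.3 -185.6] U 135.08 tcp [ 470.2 -157.6  143.5] q [ 0.49  0.69 -0.42  2.03  0.53  0.53  1.05] F [ 1.  -0.3 -6.6] T [ 0.14  0.63 -0.  ] 0.14605688411871942
 need shift units [-0.0002 -0.0006] turn -0.0013
 z -0.0082
t 8.65 yaw -11.96 axis [ 602.3 -185.6] U 135.08 tcp [ 470.2 -157.6  143.5] q [ 0.49  0.69 -0.42  2.03  0.53  0.53  1.05] F [ 1.  -0.3 -6.6] T [ 0.14  0.63 -0.  ] 0.14605688411871942
 need shift units [-0.0059 -0.0473] turn 0.3321
```

Emit:
drive_tool(increments=[[[0, 0, -0.0095], [0, 0, 0], -1], [[-0.0038, -0.0237, 0], [0, 0, 0.167], -1], [[-0.0021, -0.0237, 0], [0, 0, 0.166], -1], [[0, 0, 0], [0, 0, 0], -1], [[0, 0, 0.004], [0, 0, 0], -1], [[0, 0, 0.003], [0, 0, 0], -1], [[0, 0, 0.0025], [0, 0, 0], -1], [[0, 0, 0], [0, 0, 0], -1]])

```text
time_s: 9.45
tcp_pos: [467.2, -181.2, 143.6]
eef_rot: [-0.0, 0.017, 1.0, 0.0]
force: [1.1, 1.2, -5.7]
grip_width: 0.145
```

```bash
python3 -c "
from h import *
info(-2,131);info(3)"
```

```text
t 9.45 yaw -1.95 axis [ 602.1 -185.8] U 135.19 tcp [ 467.2 -181.2  143.6] q [ 0.57  0.7  -0.48  2.01  0.59  0.57  1.22] F [ 1.1  1.2 -5.7] T [0.22 0.63 0.04] 0.14521201363595054
 need shift units [ 0.0002 -0.0002] turn -0.0016
 z -0.0084
t 9.45 yaw -1.95 axis [ 602.1 -185.8] U 135.19 tcp [ 467.2 -181.2  143.6] q [ 0.57  0.7  -0.48  2.01  0.59  0.57  1.22] F [ 1.1  1.2 -5.7] T [0.22 0.63 0.04] 0.14521201363595054
 need shift units [ 0.0004 -0.0238] turn 0.1651
```

Run:
```python
from unit import *
info()
f=grab('side','side6.png'); g=grab('scene','scene6.png')
for n in('scene','side'): unit(n,np.array([602.,-186]),135)
for n in('scene','side'):
    f=load(n);P=cloud(f).reshape(-1,3); I=f['image'].reshape(-1,3).astype(int)
    m=(I.max(1)<45)&(P[:,2]>140)&(P[:,2]<185)
    for lo in range(425,570,15):
        k=m&(P[:,0]>lo)&(P[:,0]<lo+15)&(abs(P[:,1]-(-186+(602-P[:,0])*.034))<12); 
        if k.sum()>4: print(n,lo,k.sum(),np.percentile(P[k,2],[2,50,95,100]).round(1))
    k=np.hypot(P[:,0]-602,P[:,1]+186)<47
    B=P[k&(P[:,2]>180)&(P[:,2]<240)&(I.max(1)<60)]; print('nose z',len(B),np.percentile(B[:,2],[0.5,2,50,99]))
a=load('side')['image'][130:250,300:460,::-1]; b=load('scene')['image'][120:240,200:360,::-1]
cv2.imwrite('pics/c6.png',np.hstack([cv2.resize(x,None,fx=2.5,fy=2.5,interpolation=cv2.INTER_CUBIC) for x in (a,b)]))
```

```text
t 9.45 yaw -1.95 axis [ 602.1 -185.8] U 135.19 tcp [ 467.2 -181.2  143.6] q [ 0.57  0.7  -0.48  2.01  0.59  0.57  1.22] F [ 1.1  1.2 -5.7] T [0.22 0.63 0.04] 0.14521201363595054
scene [(193, [600.8, -185.5], np.float64(0.86)), (24, [601.9, -185.8], np.float64(1.01))] top 0 None
side [(223, [603.2, -185.9], np.float64(0.69)), (42, [603.5, -186.5], np.float64(0.67))] top 0 None
scene 455 11 [173.7 175.7 182.2 184.2]
scene 470 28 [155.8 174.  181.  182.5]
scene 485 18 [156.1 171.3 175.6 176.1]
scene 500 24 [156.4 169.5 174.2 174.7]
scene 515 24 [156.4 168.9 174.8 176.2]
nose z 383 [181.82936464 195.6377297  215.67195451 229.46754411]
side 425 53 [156.3 169.  176.6 177.5]
side 440 56 [157.  170.1 176.5 177.8]
side 455 29 [165.8 177.2 182.7 184. ]
side 485 7 [154.9 158.3 160.3 160.9]
side 500 8 [156.8 158.8 161.7 162.7]
side 515 20 [156.9 162.3 167.  170.8]
side 530 36 [155.  165.9 174.8 175.8]
side 545 41 [156.4 168.  176.3 176.8]
side 560 30 [155.2 168.6 175.6 176.1]
nose z 470 [197.03798547 197.80751756 216.54578934 229.76405096]
```

View pics/c6.png

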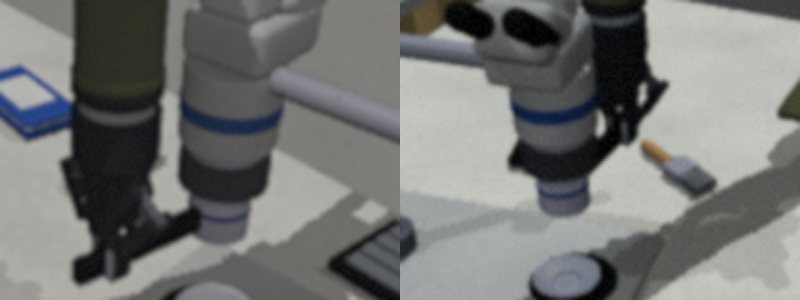

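Emit:
drive_tool(increments=[[[0, 0, 0.002], [0, 0, 0], -1], [[0, 0, 0.002], [0, 0, 0], -1], [[0, 0, 0], [0, 0, 0], -1]])

```text
time_s: 9.85
tcp_pos: [467.0, -181.4, 145.8]
eef_rot: [-0.0, 0.017, 1.0, 0.0]
force: [-2.9, 3.4, -2.1]
grip_width: 0.144
```

```bash
python3 -c "
from h import *
info(-2,131);info(3)"
```

```text
t 9.85 yaw -1.96 axis [ 601.9 -186. ] U 137.40 tcp [ 467.  -181.4  145.8] q [ 0.57  0.7  -0.48  2.01  0.58  0.57  1.22] F [-2.9  3.4 -2.1] T [0.46 0.65 0.1 ] 0.14403570455794643
 need shift units [0.0006 0.0002] turn -0.0012
 z -0.0128
t 9.85 yaw -1.96 axis [ 601.9 -186. ] U 137.40 tcp [ 467.  -181.4  145.8] q [ 0.57  0.7  -0.48  2.01  0.58  0.57  1.22] F [-2.9  3.4 -2.1] T [0.46 0.65 0.1 ] 0.14403570455794643
 need shift units [ 0.0008 -0.0234] turn 0.1655
```

Emit:
drive_tool(increments=[[[0, 0, 0], [0, 0, 0], -1], [[0, 0, 0], [0, 0, 0], -1]])

```text
time_s: 10.05
tcp_pos: [467.0, -181.5, 145.7]
eef_rot: [-0.0, 0.017, 1.0, 0.0]
force: [-2.3, 3.8, -1.1]
grip_width: 0.147
```

```bash
python3 -c "
from h import *
info(-2,131)"
```

```text
t 10.05 yaw -1.96 axis [ 602.  -186.1] U 137.31 tcp [ 467.  -181.5  145.7] q [ 0.57  0.7  -0.48  2.01  0.58  0.57  1.22] F [-2.3  3.8 -1.1] T [0.6  0.68 0.09] 0.14650256553044153
 need shift units [0.0005 0.0005] turn -0.0013
 z -0.0126
```

Emit:
drive_tool(increments=[[[0.0003, 0.007, 0], [0, 0, -0.05], -1], [[0, 0, 0], [0, 0, 0], -1], [[0, 0, 0], [0, 0, 0], -1]])

```text
time_s: 10.35
tcp_pos: [467.9, -178.5, 145.6]
eef_rot: [0.0, 0.03, 1.0, -0.0]
force: [-0.4, 1.8, -2.9]
grip_width: 0.146
```

```bash
python3 -c "
from h import *
info(-3.5,131)"
```

```text
t 10.35 yaw -3.48 axis [ 602.7 -186.7] U 137.24 tcp [ 467.9 -178.5  145.6] q [ 0.56  0.7  -0.47  2.01  0.58  0.56  1.2 ] F [-0.4  1.8 -2.9] T [0.33 0.46 0.19] 0.14647433290040046
 need shift units [-0.0009  0.0015] turn -0.0007
 z -0.0125
```

Emit:
drive_tool(increments=[[[-0.0006, 0.0015, 0], [0, 0, 0], -1], [[0, 0, 0.002], [0, 0, 0], -1], [[0, 0, 0.002], [0, 0, 0], -1], [[0, 0, 0], [0, 0, 0], -1]])

```text
time_s: 10.75
tcp_pos: [467.4, -178.0, 147.8]
eef_rot: [0.0, 0.031, 1.0, -0.0]
force: [0.2, 0.7, -3.4]
grip_width: 0.145
```

```bash
python3 -c "
from h import *
info(-3.5,147)"
```

```text
t 10.75 yaw -3.52 axis [ 602.1 -186.3] U 139.35 tcp [ 467.4 -178.   147.8] q [ 0.56  0.7  -0.47  2.01  0.57  0.57  1.2 ] F [ 0.2  0.7 -3.4] T [0.08 0.42 0.11] 0.14529297427974427
 need shift units [0.0001 0.0004] turn 0.0007
 z 0.0153
```

Emit:
drive_tool(increments=[[[0, 0, 0.003], [0, 0, 0], -1], [[0, 0, 0.003], [0, 0, 0], -1], [[0, 0, 0.003], [0, 0, 0], -1], [[0, 0, 0], [0, 0, 0], -1]])

```text
time_s: 11.15
tcp_pos: [467.3, -177.8, 152.3]
eef_rot: [0.0, 0.031, 1.0, -0.0]
force: [0.1, 0.3, -2.0]
grip_width: 0.146
```

```bash
python3 -c "
from h import *
info(-3.5,147)"
```

```text
t 11.15 yaw -3.51 axis [ 602.1 -186.1] U 143.94 tcp [ 467.3 -177.8  152.3] q [ 0.57  0.69 -0.48  2.01  0.57  0.58  1.21] F [ 0.1  0.3 -2. ] T [ 0.07  0.41 -0.02] 0.14564167559769073
 need shift units [0.0002 0.0002] turn 0.0004
 z 0.0061
```

Emit:
drive_tool(increments=[[[0, 0, 0.003], [0, 0, 0], -1], [[0, 0, 0.002], [0, 0, 0], -1], [[0, 0, 0.001], [0, 0, 0], -1], [[0, 0, 0], [0, 0, 0], -1]])

```text
time_s: 11.55
tcp_pos: [467.2, -177.7, 155.2]
eef_rot: [0.0, 0.031, 1.0, 0.0]
force: [-0.0, -0.0, -3.6]
grip_width: 0.147
```

```bash
python3 -c "
from h import *
info(-3.5,148)"
```

```text
t 11.55 yaw -3.50 axis [ 602.  -185.9] U 146.76 tcp [ 467.2 -177.7  155.2] q [ 0.57  0.68 -0.49  2.    0.56  0.59  1.21] F [-0.  -0.  -3.6] T [0.05 0.38 0.03] 0.14740099271707105
 need shift units [ 0.0004 -0.0001] turn -0.0001
 z 0.0025
```

Emit:
drive_tool(increments=[[[0, 0, 0.002], [0, 0, 0], -1], [[0, 0, 0.001], [0, 0, 0], -1], [[0, 0, 0.001], [0, 0, 0], -1], [[0, 0, 0], [0, 0, 0], -1]])

```text
time_s: 11.95
tcp_pos: [467.2, -177.7, 157.1]
eef_rot: [0.0, 0.03, 1.0, 0.0]
force: [0.2, 0.1, -3.1]
grip_width: 0.142
```

```bash
python3 -c "
from h import *
info(-3.5,148)"
```

```text
t 11.95 yaw -3.49 axis [ 602.  -185.9] U 148.72 tcp [ 467.2 -177.7  157.1] q [ 0.57  0.68 -0.49  2.    0.56  0.59  1.21] F [ 0.2  0.1 -3.1] T [ 0.05  0.36 -0.04] 0.14238910481621792
 need shift units [ 0.0005 -0.0002] turn -0.0003
 z -0.0014
```

Emit:
drive_tool(increments=[[[0, 0, 0.001], [0, 0, 0], -1], [[0, 0, 0.001], [0, 0, 0], -1], [[0, 0, 0], [0, 0, 0], -1], [[0, 0, 0], [0, 0, 0], -1]])

```text
time_s: 12.35
tcp_pos: [467.0, -177.7, 157.9]
eef_rot: [-0.0, 0.03, 1.0, 0.0]
force: [-0.2, 0.0, -3.9]
grip_width: 0.144
```

```bash
python3 -c "
from h import *
info(-3.5,148)"
```

```text
t 12.35 yaw -3.49 axis [ 601.8 -185.9] U 149.55 tcp [ 467.  -177.7  157.9] q [ 0.57  0.68 -0.49  2.    0.56  0.59  1.21] F [-0.2  0.  -3.9] T [0.04 0.47 0.1 ] 0.14371282662528787
 need shift units [ 0.0009 -0.0002] turn -0.0002
 z -0.0031
```

```bash
python3 -c "
import numpy as np
prev=-3.5
for t in [-1,1.5,4,6.5,9,12,15,18,21,24,27,30,33,36,38,40,42,44,46,48,50,52]:
    a,b=np.radians(prev),np.radians(t); d=-135*np.array([np.cos(b)-np.cos(a),np.sin(b)-np.sin(a)])/500
    print(t,d.round(4),round((t-prev)/30,4)); prev=t
"
```

```text
-1 [-0.0005 -0.0118] 0.0833
1.5 [ 0.0001 -0.0118] 0.0833
4 [ 0.0006 -0.0118] 0.0833
6.5 [ 0.0011 -0.0117] 0.0833
9 [ 0.0016 -0.0117] 0.0833
12 [ 0.0026 -0.0139] 0.1
15 [ 0.0033 -0.0137] 0.1
18 [ 0.004  -0.0136] 0.1
21 [ 0.0047 -0.0133] 0.1
24 [ 0.0054 -0.0131] 0.1
27 [ 0.0061 -0.0128] 0.1
30 [ 0.0067 -0.0124] 0.1
33 [ 0.0074 -0.0121] 0.1
36 [ 0.008  -0.0116] 0.1
38 [ 0.0057 -0.0075] 0.0667
40 [ 0.0059 -0.0073] 0.0667
42 [ 0.0062 -0.0071] 0.0667
44 [ 0.0064 -0.0069] 0.0667
46 [ 0.0067 -0.0067] 0.0667
48 [ 0.0069 -0.0064] 0.0667
50 [ 0.0071 -0.0062] 0.0667
52 [ 0.0073 -0.0059] 0.0667
```

Emit:
drive_tool(increments=[[[0, 0, -0.0015], [0, 0, 0], -1], [[0, 0, -0.0015], [0, 0, 0], -1], [[0, 0, 0], [0, 0, 0], -1]])

```text
time_s: 12.65
tcp_pos: [467.2, -177.7, 156.5]
eef_rot: [-0.0, 0.03, 1.0, 0.0]
force: [0.5, -0.5, -3.0]
grip_width: 0.146
```

```bash
python3 -c "
from h import *
info(-3.5,148)"
```

```text
t 12.65 yaw -3.49 axis [ 601.9 -185.9] U 148.11 tcp [ 467.2 -177.7  156.5] q [ 0.57  0.68 -0.49  2.    0.56  0.59  1.21] F [ 0.5 -0.5 -3. ] T [0.06 0.39 0.03] 0.1461867420302398
 need shift units [ 0.0006 -0.0002] turn -0.0004
 z -0.0002
```

Emit:
drive_tool(increments=[[[-0.0003, -0.0118, 0], [0, 0, 0.083], -1], [[0.0002, -0.0118, 0], [0, 0, 0.083], -1], [[0.0006, -0.0118, 0], [0, 0, 0.084], -1], [[0, 0, 0], [0, 0, 0], -1]])

```text
time_s: 13.05
tcp_pos: [467.3, -196.3, 156.5]
eef_rot: [-0.0, -0.034, 0.999, -0.0]
force: [-0.3, 0.1, -2.4]
grip_width: 0.145
```

```bash
python3 -c "
from h import *
info(4,148)"
```

```text
t 13.05 yaw 3.92 axis [ 602.  -187.1] U 148.07 tcp [ 467.3 -196.3  156.5] q [ 0.63  0.7  -0.53  1.98  0.59  0.62  1.35] F [-0.3  0.1 -2.4] T [0.01 0.41 0.07] 0.145372756613939
 need shift units [0.0005 0.0019] turn 0.0026
 z -0.0001
```

Emit:
drive_tool(increments=[[[0.0011, -0.0117, 0], [0, 0, 0.084], -1], [[0.0017, -0.0117, 0], [0, 0, 0.084], -1], [[0.0026, -0.0139, 0], [0, 0, 0.1], -1], [[0, 0, 0], [0, 0, 0], -1], [[0, 0, 0], [0, 0, 0], -1]])

```text
time_s: 13.55
tcp_pos: [470.1, -213.6, 156.5]
eef_rot: [0.0, -0.104, 0.995, 0.0]
force: [-0.9, -0.0, -3.2]
grip_width: 0.147
```

```bash
python3 -c "
from h import *
info(12,148)"
```

```text
t 13.55 yaw 11.95 axis [ 602.1 -185.7] U 148.13 tcp [ 470.1 -213.6  156.5] q [ 0.69  0.71 -0.58  1.95  0.62  0.66  1.49] F [-0.9 -0.  -3.2] T [-0.07  0.38  0.03] 0.14667395662678775
 need shift units [ 0.0002 -0.0009] turn 0.0018
 z -0.0003
```

Emit:
drive_tool(increments=[[[0.0034, -0.0139, 0], [0, 0, 0.1], -1], [[0.004, -0.0137, 0], [0, 0, 0.1], -1], [[0.0047, -0.0134, 0], [0, 0, 0.1], -1], [[0, 0, 0], [0, 0, 0], -1], [[0, 0, 0], [0, 0, 0], -1]])

```text
time_s: 14.05
tcp_pos: [476.0, -233.8, 156.5]
eef_rot: [-0.0, -0.182, 0.983, 0.0]
force: [-0.6, 0.1, -3.0]
grip_width: 0.148
```

```bash
python3 -c "
from h import *
info(21,148)"
```

```text
t 14.05 yaw 20.96 axis [ 602.1 -185.5] U 148.14 tcp [ 476.  -233.8  156.5] q [ 0.74  0.74 -0.63  1.91  0.66  0.71  1.66] F [-0.6  0.1 -3. ] T [-0.11  0.35  0.01] 0.14799143384267927
 need shift units [ 0.0003 -0.0011] turn 0.0012
 z -0.0003
```

Emit:
drive_tool(increments=[[[0.0055, -0.0134, 0], [0, 0, 0.1], -1], [[0.0062, -0.013, 0], [0, 0, 0.1], -1], [[0.0068, -0.0126, 0], [0, 0, 0.1], -1], [[0.0075, -0.0121, 0], [0, 0, 0.1], -1], [[0, 0, 0], [0, 0, 0], -1], [[0, 0, 0], [0, 0, 0], -1]])

```text
time_s: 14.65
tcp_pos: [489.0, -259.3, 156.5]
eef_rot: [-0.0, -0.284, 0.959, 0.0]
force: [-0.8, -0.7, -3.5]
grip_width: 0.142
```

```bash
python3 -c "
from h import *
info(33,148)"
```

```text
t 14.65 yaw 32.98 axis [ 602.2 -185.8] U 148.13 tcp [ 489.  -259.3  156.5] q [ 0.81  0.78 -0.69  1.84  0.69  0.78  1.88] F [-0.8 -0.7 -3.5] T [-0.21  0.3   0.01] 0.14190803729174004
 need shift units [ 0.0001 -0.0004] turn 0.0008
 z -0.0003
```

Emit:
drive_tool(increments=[[[0.008, -0.0116, 0], [0, 0, 0.1], -1], [[0.0057, -0.0075, 0], [0, 0, 0.067], -1], [[0.006, -0.0074, 0], [0, 0, 0.067], -1], [[0, 0, 0], [0, 0, 0], -1], [[0, 0, 0], [0, 0, 0], -1]])

```text
time_s: 15.15
tcp_pos: [498.8, -272.7, 156.6]
eef_rot: [-0.0, -0.342, 0.94, 0.0]
force: [-0.5, 0.6, -2.5]
grip_width: 0.144
```

```bash
python3 -c "
from h import *
info(40,148)"
```

```text
t 15.15 yaw 40.02 axis [ 602.1 -185.8] U 148.17 tcp [ 498.8 -272.7  156.6] q [ 0.83  0.81 -0.73  1.79  0.71  0.83  2.02] F [-0.5  0.6 -2.5] T [-0.23  0.28  0.05] 0.14425387618401864
 need shift units [ 0.0001 -0.0002] turn -0.0006
 z -0.0003
```

Still free at 40°. I'll take smaller turns from here to feel for the stop.

Emit:
drive_tool(increments=[[[0.0062, -0.0071, 0], [0, 0, 0.067], -1], [[0.0032, -0.0035, 0], [0, 0, 0.033], -1], [[0, 0, 0], [0, 0, 0], -1], [[0, 0, 0], [0, 0, 0], -1]])

```text
time_s: 15.55
tcp_pos: [503.5, -278.3, 156.5]
eef_rot: [-0.0, -0.367, 0.93, 0.0]
force: [-0.1, -0.1, -3.3]
grip_width: 0.144
```

```bash
python3 -c "
from h import *
info(45,148)"
```

```text
t 15.55 yaw 43.04 axis [ 602.2 -186.2] U 148.14 tcp [ 503.5 -278.3  156.5] q [ 0.84  0.82 -0.74  1.77  0.72  0.85  2.07] F [-0.1 -0.1 -3.3] T [-0.31  0.21 -0.03] 0.1440365883053043
 need shift units [ 0.0064 -0.0063] turn 0.0655
 z -0.0003
```

Emit:
drive_tool(increments=[[[0.0032, -0.0035, 0], [0, 0, 0.033], -1], [[0.0033, -0.0034, 0], [0, 0, 0.033], -1], [[0, 0, 0], [0, 0, 0], -1], [[0, 0, 0], [0, 0, 0], -1]])

```text
time_s: 15.95
tcp_pos: [506.7, -281.7, 156.4]
eef_rot: [-0.0, -0.383, 0.924, 0.0]
force: [-1.9, 1.4, -2.0]
grip_width: 0.148
```

```bash
python3 -c "
from h import *
info(47,148)"
```

```text
t 15.95 yaw 45.07 axis [ 602.  -186.2] U 148.05 tcp [ 506.7 -281.7  156.4] q [ 0.85  0.83 -0.75  1.76  0.73  0.86  2.11] F [-1.9  1.4 -2. ] T [-0.03  0.54  0.17] 0.14759133816621134
 need shift units [ 0.0069 -0.006 ] turn 0.0645
 z -0.0001
```

Emit:
drive_tool(increments=[[[0.0033, -0.0033, 0], [0, 0, 0.033], -1], [[0, 0, 0], [0, 0, 0], -1], [[0, 0, 0], [0, 0, 0], -1]])

```text
time_s: 16.25
tcp_pos: [508.1, -283.3, 156.4]
eef_rot: [-0.0, -0.391, 0.92, 0.001]
force: [-4.4, 2.7, -1.7]
grip_width: 0.146
```

```bash
python3 -c "
from h import *
info(45,148)"
```

```text
t 16.25 yaw 46.05 axis [ 601.8 -186.1] U 147.99 tcp [ 508.1 -283.3  156.4] q [ 0.85  0.83 -0.76  1.75  0.73  0.87  2.13] F [-4.4  2.7 -1.7] T [0.28 0.73 0.1 ] 0.1457721805791105
 need shift units [-0.0027  0.0036] turn -0.0352
 z 0.0
```

Emit:
drive_tool(increments=[[[-0.0033, 0.0034, 0], [0, 0, -0.033], -1], [[-0.0033, 0.0034, 0], [0, 0, -0.033], -1], [[0, 0, 0], [0, 0, 0], -1], [[0, 0, -0.003], [0, 0, 0], -1], [[0, 0, -0.003], [0, 0, 0], -1], [[0, 0, 0], [0, 0, 0], -1], [[0, 0, 0], [0, 0, 0], -1]])

```text
time_s: 16.95
tcp_pos: [505.4, -280.3, 153.5]
eef_rot: [0.0, -0.375, 0.927, 0.0]
force: [-1.0, 2.3, -2.7]
grip_width: 0.144
```

```bash
python3 -c "
from h import *
info(44,143)"
```

```text
t 16.95 yaw 44.06 axis [ 602.4 -186.4] U 145.06 tcp [ 505.4 -280.3  153.5] q [ 0.84  0.83 -0.75  1.77  0.73  0.85  2.09] F [-1.   2.3 -2.7] T [-0.01  0.4   0.14] 0.14404873068167975
 need shift units [-0.0007  0.001 ] turn -0.002
 z -0.0041
```

Emit:
drive_tool(increments=[[[-0.0022, 0.0026, 0], [0, 0, -0.02], -1], [[0, 0, 0], [0, 0, 0], -1], [[0, 0, -0.002], [0, 0, 0], -1], [[0, 0, 0], [0, 0, 0], -1], [[0, 0, 0], [0, 0, 0], -1]])

```text
time_s: 17.45
tcp_pos: [504.3, -279.3, 152.6]
eef_rot: [0.0, -0.37, 0.929, -0.0]
force: [-0.4, 0.7, -2.7]
grip_width: 0.146
```

```bash
python3 -c "
from h import *
info(43.5,143)"
```

```text
t 17.45 yaw 43.44 axis [ 602.3 -186.4] U 144.19 tcp [ 504.3 -279.3  152.6] q [ 0.84  0.82 -0.74  1.77  0.73  0.84  2.08] F [-0.4  0.7 -2.7] T [-0.18  0.36  0.08] 0.14601023161272356
 need shift units [-0.      0.0006] turn 0.002
 z -0.0024
```

Emit:
drive_tool(increments=[[[0, 0, -0.0015], [0, 0, 0], -1], [[0, 0, -0.0015], [0, 0, 0], -1], [[0, 0, 0], [0, 0, 0], -1], [[0, 0, 0], [0, 0, 0], -1]])

```text
time_s: 17.85
tcp_pos: [504.4, -279.1, 151.2]
eef_rot: [0.0, -0.37, 0.929, -0.0]
force: [-0.2, -0.1, -0.7]
grip_width: 0.148
```

```bash
python3 -c "
from h import *
info(43.5,143)"
```

```text
t 17.85 yaw 43.45 axis [ 602.4 -186.3] U 142.81 tcp [ 504.4 -279.1  151.2] q [ 0.84  0.83 -0.74  1.77  0.73  0.84  2.07] F [-0.2 -0.1 -0.7] T [-0.06  0.23  0.02] 0.1483570304628586
 need shift units [-0.0003  0.0004] turn 0.0017
 z 0.0004
```

Emit:
drive_tool(increments=[[[0, 0, -0.001], [0, 0, 0], -1], [[0, 0, 0], [0, 0, 0], -1], [[0, 0, 0], [0, 0, 0], -1]])

```text
time_s: 18.15
tcp_pos: [504.5, -279.1, 150.8]
eef_rot: [0.0, -0.37, 0.929, -0.0]
force: [-1.1, -0.7, 0.6]
grip_width: 0.147
```

Run:
```python
from unit import *
info(43.5,143)
f=grab('side','side7.png'); g=grab('scene','scene7.png')
for n in('scene','side'): unit(n,np.array([602.,-186]),142)
a=load('side')['image'][130:250,300:460,::-1]; b=load('scene')['image'][120:240,200:360,::-1]
cv2.imwrite('pics/c7.png',np.hstack([cv2.resize(x,None,fx=2.5,fy=2.5,interpolation=cv2.INTER_CUBIC) for x in (a,b)]))
```

```text
t 18.15 yaw 43.45 axis [ 602.5 -186.3] U 142.45 tcp [ 504.5 -279.1  150.8] q [ 0.84  0.83 -0.74  1.78  0.73  0.84  2.07] F [-1.1 -0.7  0.6] T [0.   0.08 0.06] 0.14718899371167865
 need shift units [-0.0004  0.0004] turn 0.0017
 z 0.0011
scene [(187, [601.6, -185.8], np.float64(0.84)), (2, [610.2, -185.7], np.float64(0.0))] top 0 None
side [(0, [602.0, -186.0], np.float64(nan)), (0, [602.0, -186.0], np.float64(nan))] top 0 None
  return _methods._mean(a, axis=axis, dtype=dtype,
  ret = ret.dtype.type(ret / rcount)
```

View pics/c7.png

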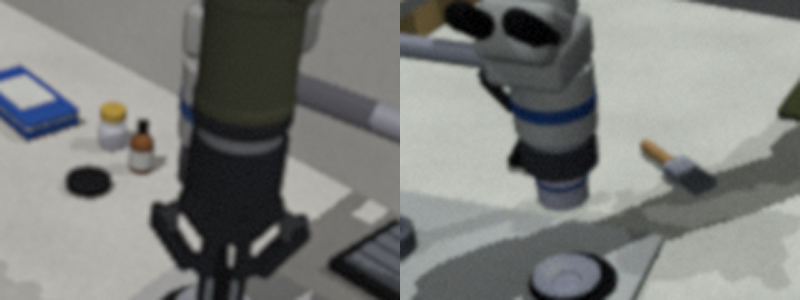

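Emit:
drive_tool(increments=[[[0, 0, 0], [0, 0, 0], -1], [[0, 0, 0], [0, 0, 0], -1], [[0, 0, 0], [0, 0, 0], -1]], grip_force=30)

```text
time_s: 18.55
tcp_pos: [504.5, -279.1, 150.7]
eef_rot: [0.0, -0.37, 0.929, -0.0]
force: [-0.3, -0.0, 2.0]
grip_width: 0.144
```

Emit:
drive_tool(increments=[[[0, 0, 0], [0, 0, 0], -0.6], [[0, 0, 0], [0, 0, 0], -0.4], [[0, 0, 0], [0, 0, 0], -0.2], [[0, 0, 0], [0, 0, 0], 0], [[0, 0, 0], [0, 0, 0], 0.2], [[0, 0, 0], [0, 0, 0], 0.2]])

```text
time_s: 19.15
tcp_pos: [504.2, -279.0, 150.6]
eef_rot: [-0.0, -0.37, 0.929, 0.0]
force: [0.1, -1.3, -0.3]
grip_width: 0.606
```

Run:
```python
from h import *
info(43.5,143)
grab('wrist','wrist8.png')
```

```text
t 19.15 yaw 43.46 axis [ 602.2 -186.2] U 142.15 tcp [ 504.2 -279.   150.6] q [ 0.84  0.83 -0.74  1.78  0.73  0.84  2.07] F [ 0.1 -1.3 -0.3] T [0.01 0.02 0.02] 0.6057202962255924
 need shift units [0.0001 0.0002] turn 0.0014
 z 0.0017
```

View pics/wrist8.png

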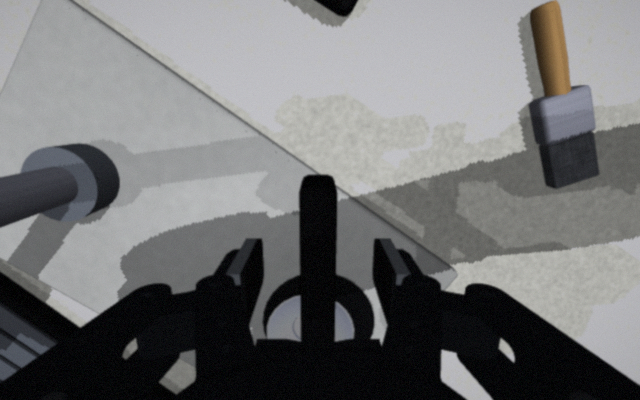

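Emit:
drive_tool(increments=[[[-0.006, -0.0057, 0], [0, 0, 0], 0.3], [[-0.015, -0.0142, 0], [0, 0, 0], 0.3], [[-0.02, -0.019, 0], [0, 0, 0], 0.3], [[-0.03, -0.0285, 0], [0, 0, 0], 0.3], [[-0.03, -0.0285, 0], [0, 0, 0], 0.3], [[-0.03, -0.0285, 0], [0, 0, 0], 0.3], [[-0.01, -0.01, 0], [0, 0, 0], 0.3], [[0, 0, 0], [0, 0, 0], 0.3]])

```text
time_s: 20.0
tcp_pos: [432.1, -347.8, 150.4]
eef_rot: [-0.001, -0.369, 0.93, 0.0]
force: [-0.4, 0.8, 0.4]
grip_width: 0.647
```

Run:
```python
from unit import *
info()
f=grab('side','side9.png'); g=grab('scene','scene9.png');grab('wrist','wrist9.png')
cv2.imwrite('pics/c9.png',np.vstack([cv2.resize(load(n)['image'][:,:,::-1][60:320,140:500],(415,300),interpolation=cv2.INTER_CUBIC) for n in('side','scene')]))
```

```text
t 20.0 yaw 43.27 axis [ 530.4 -255.2] U 141.97 tcp [ 432.1 -347.8  150.4] q [ 1.02  0.81 -0.75  1.84  0.75  0.8   2.2 ] F [-0.4  0.8  0.4] T [-0.01  0.04 -0.06] 0.6474332142847492
```

View pics/c9.png

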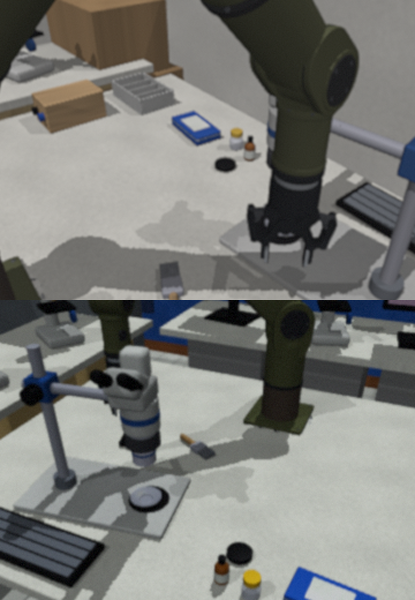

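View pics/wrist9.png

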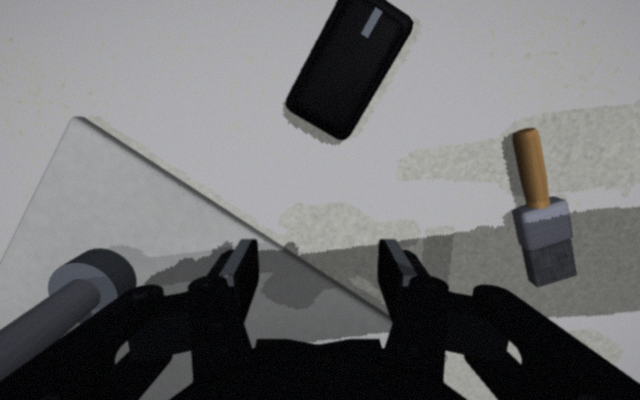

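Emit:
drive_tool(increments=[[[0, 0, 0.08], [0, 0, 0], 0.3], [[0, 0, 0.09], [0, 0, 0], 0.3], [[-0.02, 0.03, 0.06], [0, 0, -0.1], 0.3], [[-0.02, 0.08, 0], [0, 0, -0.2], 0.3], [[0, 0.09, 0], [0, 0, -0.2], 0.3], [[0, 0.09, 0], [0, 0, -0.2], 0.3], [[0, 0.09, 0], [0, 0, -0.2], 0.3], [[0, 0.09, 0], [0, 0, -0.2], 0.3]])

```text
time_s: 20.95
tcp_pos: [414.0, -108.3, 265.9]
eef_rot: [0.001, -0.09, 0.996, 0.0]
force: [1.2, 0.3, -0.2]
grip_width: 0.65
```

Emit:
drive_tool(increments=[[[0, 0.09, 0], [0, 0, -0.2], 0.3], [[0, 0.09, 0], [0, 0, -0.2], 0.3], [[0, 0.09, 0], [0, 0, -0.2], 0.3], [[0, 0.09, 0], [0, 0, 0], 0.3], [[0, 0.08, 0], [0, 0, 0], 0.3], [[0, 0, 0], [0, 0, 0], 0.3], [[0, 0, 0], [0, 0, 0], 0.3]])

```text
time_s: 21.65
tcp_pos: [413.3, 110.7, 265.7]
eef_rot: [0.0, 0.063, 0.998, 0.0]
force: [0.5, -0.8, 0.6]
grip_width: 0.65
```

Run:
```python
from unit import *
info()
f=grab('side','side10.png'); g=grab('scene','scene10.png')
for n in('scene','side'):
    unit(n,np.array([602.,-186]),142)
    f=load(n);P=cloud(f).reshape(-1,3); I=f['image'].reshape(-1,3).astype(int)
    d=P[:,:2]-[602,-186]; 
    m=(I.max(1)<50)&(P[:,2]>140)&(P[:,2]<192)&(np.hypot(*d.T)>50)&(np.hypot(*d.T)<185); H=P[m]
    if len(H)>10:
        c=np.median(d[m],0); print('handle',len(H),'yaw',np.degrees(np.arctan2(-c[1],-c[0])))
        r=np.hypot(*d[m].T)
        for lo in range(50,180,20):
            k=(r>lo)&(r<lo+20)
            if k.sum()>3: print(lo,k.sum(),np.percentile(H[k,2],[3,97]).round(1))
    k=np.hypot(*d.T)<33; B=P[k&(P[:,2]>125)&(P[:,2]<185)]; print('barrel low',np.percentile(B[:,2],[0,1,3]).round(1))
    k=(np.hypot(*d.T)<47)&(P[:,2]>188)&(P[:,2]<240)&(I.max(1)<60);print('nose low',np.percentile(P[k,2],[0,1,3]).round(1))
a=load('side')['image'][130:250,300:460,::-1]; b=load('scene')['image'][120:240,200:360,::-1]
cv2.imwrite('pics/c10.png',np.hstack([cv2.resize(x,None,fx=2.5,fy=2.5,interpolation=cv2.INTER_CUBIC) for x in (a,b)]))
```

```text
t 21.65 yaw -7.25 axis [547.2  93.7] U 257.29 tcp [413.3 110.7 265.7] q [ 0.07  0.44 -0.64  2.07  0.38  0.75  0.64] F [ 0.5 -0.8  0.6] T [-0.08  0.02 -0.02] 0.6500754821246666
scene [(191, [601.6, -185.8], np.float64(0.88)), (2, [631.5, -190.8], np.float64(0.0))] top 0 None
barrel low [144.8 146.2 147.2]
nose low [192.6 194.6 196.2]
side [(184, [604.1, -186.5], np.float64(0.61)), (8, [603.1, -188.3], np.float64(0.86))] top 0 None
handle 242 yaw 43.53407353954888
50 27 [181.9 185.1]
70 24 [180.6 184.7]
90 29 [181.9 184.1]
110 29 [181.6 184.6]
130 40 [180.6 185. ]
150 38 [181.  184.6]
170 55 [161.7 183.4]
barrel low [146.9 147.8 149.3]
nose low [196.5 197.2 197.9]
```

View pics/c10.png

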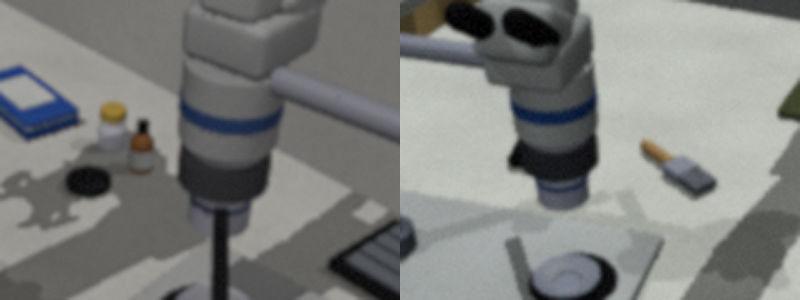

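View pics/side10.png

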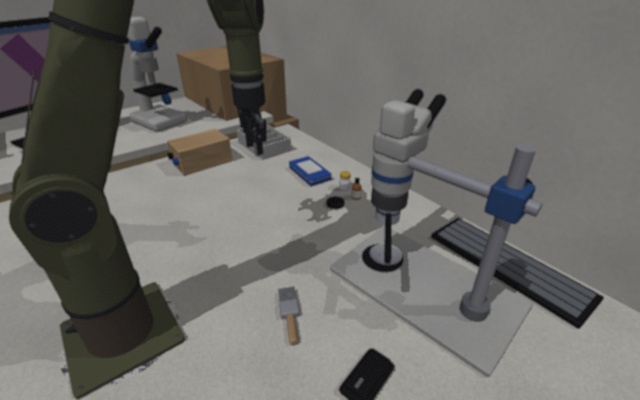

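```bash
python3 -c "
from h import *
job_done(); info()"
```

```text
the job is handed in; nothing more can be done
the job is handed in; nothing more can be done
```

The lens unit is fitted in the nose, turned to the stop and settled in the pockets. I let go and handed the job in at about 21.7 s; no verdict was reported.

**What I did**
- I gripped the unit by its handle and brought it up under the nose. I probed gently at yaws of -32°, -22°, -12° and -2°. The first three felt blocked, with a contact force of about 3 to 5 N.
- At -2° a lug rubbed the gap edge. I backed off 1.5° and the unit rose freely to the ceiling.
- I turned it counterclockwise just below the ceiling. It moved freely until about 44 to 45°. Another 1° raised the side force from about 2 N to 5 N, which I took as the stop.
- I backed off slightly and lowered it until the force reading showed the nose carrying the weight. I then opened the gripper and withdrew it along the handle.

**Last checks**
- **Level:** in the side view the handle top reads 183.4 to 185.1 mm along its whole length. That is 1 to 3 mm above the 182 mm expected; this camera also read the nose face about 2 mm high.
- **Position:** handle yaw is 43.5°. The unit's axis is within about 1 mm of the scope's in both views.
- **Surroundings:** the other objects look unmoved in the pictures, and nothing touches the gripper.

**What disagreed or was left unchecked**
- The stop angle and the edge felt at -2° both put the gap centre at about -9°. The probe at -12° should then have entered, but it felt blocked, and I did not find out why.
- Both possible gap positions put the lugs inside the pocket. I did not test the lock by pushing the unit back after release.

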